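# Fit the tube carousel on the mixer's drive shaft and lock it

## Task

Swing the mixer's keeper arm out of the way, then slide the tube carousel upright down over the drive shaft, lowering it gently (do not let it drop down the shaft) until it sits fully home on its seat. Then swing the keeper arm back, fully closed over the carousel's hub, and let go. Leave the rack, the jar and the tray where they are.

Things in the scene. Friction and masses are not known exactly. Their poses are not given: they have to be found in the camera images.
- mixer: Fixed bench tube mixer, white housing with a steel shaft upright on top. Origin on the bench directly under the shaft; z up; x points from the shaft to the keeper post (18 mm diameter, 115 mm from the shaft, the keeper's hinge). Housing: 180 mm wide in y, from 95 mm behind (-x) to 155 mm ahead (+x) of the shaft, top 45 mm above the bench.
- shaft_top (a point): Centre of the shaft's tip, 132 mm above the bench; z up, axes as the mixer's. The shaft is 27 mm in diameter up to 120 mm above the bench, then a cone that narrows to 12 mm diameter at the tip.
- shaft_seat (a point): Point on the shaft's axis at the height of the seat's upper face, 55 mm above the bench; z up. The seat is a dark flange, 70 mm across, around the shaft's foot.
- keeper_hinge (a point): On the keeper's upright hinge axis, 115 mm along the mixer's +x from the shaft, at the height of the arm's underside, 158 mm above the bench (3 mm above the hub of a seated carousel). The yellow arm is 130 mm long from the hinge, 22 mm wide, 8 mm thick.
- keeper (a joint): Keeper arm's angle, rad. 0: closed against its stop, lying from the post over the shaft (mixer's -x). Grows as it opens anticlockwise seen from above (towards the mixer's -y at 1.57), up to 1.9; starts at 0 to 0.6. Friction (0.06 N m) holds it where left; no spring. From 1.0 rad it is clear of a carousel coming down the shaft.
- keeper_knob (a point): Grip point on the axis of the red upright round knob on the keeper arm: 18 mm diameter, 36 mm tall, on the arm's upper face, 70 mm from the hinge axis. The point is 22 mm above the arm's upper face (188 mm above the bench), 14 mm below the knob's top. x along the arm towards the hinge, z up.
- carousel: Loose tube carousel, 0.3 to 0.6 kg, standing on the bench: orange round deck 150 mm across, ten white tubes with blue caps (tops 64 mm up), and a blue upright hub in the middle, 52 mm outer diameter, 100 mm tall, with a plain round through bore of 30 mm diameter. Origin: centre of the bore at the underside; z up. Grip it by the upper 32 mm of the hub.
- rack: Red tube rack with blue-capped tubes, 90 x 150 x 80 mm, to be left alone. Origin: centre of its underside.
- reagent: Jar with orange cap, 60 mm across, 130 mm tall, to be left alone. Origin: centre of its underside.
- tray: Empty green tray, 140 x 100 x 50 mm, to be left alone. Origin: centre of its underside.

How it is judged:
On the way, in this order (a step that is already met when the one before it is completed fails the run):
1. the keeper arm is swung out of the way (beyond 0.75 rad) (value of joint keeper above 0.75 rad), for 0.1 s.
2. the carousel is down on the shaft: underside within 3 mm of the seat, bore within 4 mm of the shaft's axis, upright (z of carousel in the frame of shaft_seat between -0.003 and 0.003 m and horizontal distance between carousel and shaft_seat below 0.004 m and angle between carousel's own z axis and vertical below 0.05 rad), for 0.2 s.
At the end, for the whole second after the job is handed in: The carousel rests upright (within 0.05 rad) on the shaft, its underside within 3 mm of the seat and its bore within 4 mm of the shaft's axis, at rest, and the keeper arm is closed over the hub (below 0.12 rad) (all of step 2 and value of joint keeper below 0.12 rad and linear speed of carousel below 0.02 m/s); the robot touches nothing.
It fails at once if the carousel is tipped by more than 0.6 rad (angle between carousel's own z axis and vertical above 0.6 rad).
It fails at once if the carousel drops down the shaft (faster than 0.4 m/s while on it) (horizontal distance between carousel and shaft_seat below 0.006 m and z of carousel in the frame of shaft_seat below 0.07 m and linear speed of carousel above 0.4 m/s).
It fails at once if the rack, the jar or the tray is moved by more than 30 mm (distance of any of rack, reagent, tray from where it was at the start of the episode above 0.03 m).
It also fails if it takes over 72 s, if anything falls off the work surface, if the arm or the gripper's body presses on something with over 40 N, if the wrist force passes 120 N, or if a joint passes its speed limit or range.

## Robot

A 6-joint arm with a two-finger parallel gripper is mounted at the origin on the work surface. World frame = base frame: x ahead of the robot, y to its left, z up, the work surface at z = 0. Lengths are in m, angles in rad, forces in N, time in s.
With the tool pointing down it reaches from about 0.35 to 0.975 m from the base axis. Payload 4.9 kg.
Tool frame: the origin (TCP) lies between the finger pads; the fingertips stand 14 mm ahead of it and the grasp point (between the pads) lies 5 mm behind it (manip.tcp_to_tips is the distance from the TCP to the fingertips, in m); z points along the fingers, y is the line along which they close (so a half turn about z gives the same grasp; the last joint's range is limited). The gripper opens to 85 mm and grips with 20 to 120 N. Pads are 22 mm wide; open, the fingers measure 114 mm over their backs; the gripper's body (76 mm by 85 mm) begins 54 mm behind the grasp point. The pads swing forward as they close: fully open they stand 13 mm farther back than shut.
Start: joints at [-1.401, 0.053, 1.613, -0, 1.476, -0.119], TCP at [0.178, -0.599, 0.245] pointing down, gripper open.
Joint ranges: [-3.01, 3.01], [-1.01, 2.22], [0.06, 2.58], [-1.02, 4.17], [0.09, 2.62], [-3.14, 3.14]. Speed limits (rad/s): [2.57, 2.57, 3.14, 3.14, 3.14, 3.14].

## Interface

Orientations are given as a unit quaternion [w, x, y, z].
In Python, from plant import manip gives the robot as it stands.
- The arm moves only by the tool servo_tool, never from a script. Its argument "moves" is a list that holds one entry, the list of rows, each a list of 7 numbers: the shift along the tool's x, y, z in mm, then the turn, a rotation vector about the tool's x, y, z in degrees, then the finger opening in mm, from 0 to 85.4. In form: [[[x, y, z, ax, ay, az, fingers], ...]]. A call has 1 to 12 rows; each row shifts and turns the commanded pose from where the row before left it, along the tool's axes as they then stand; what a row does not reach is not made up. A row lasts 1/8 s, in which the tool goes at most 62.5 mm and 10.7 degrees, less where a joint would pass 70% of its speed; a pose out of reach is approached as far as the arm can. A call with a gripper value outside its range is refused whole. The fingers move at their own pace and stop on an object; the grip force is fixed at half the most. Time passes only in rows, so rows that do not move let the fingers close. It gives the time, the measured TCP pose, the force, the opening and the grip force at its end, in the units of the state.
- manip.state(): the state, without advancing time (a new reading comes with each control period).
- manip.grab_frame(name): name is "scene" or "side" or "wrist"; returns a dict with "image" (400x640x3 uint8, blue, green, red), "mtx" (3x3 intrinsics, pixels), "eye" and "rotation" of the camera in the world. Camera axes: x right, y down, z forward; pixel columns grow to the right and rows downward; lengths in m; the calibration is good to about 2 mm. A picture is of the moment at which its call begins. There is no depth.
- manip.job_done(): hands the job in; it is judged then, once.
The state is a dict: "time": time; "joint_pos": joint angles; "joint_vel": joint speeds; "joint_efforts": joint torques, N m; "tool_pos": TCP position; "tool_rot": TCP orientation; "contact_force": force on the tool from outside, world axes, zero at the start; "ft_torque": the same for the moment, N m; "gripper_width": opening from 0.0 (shut) to 1.0 (fully open); "grasp_force": force on a finger pad.
Only numpy, scipy, OpenCV 4.12 (cv2) and the standard library are available. Lean on these libraries where they do the work, as an engineer would, in place of code of your own. Each camera call takes 0.05 s, during which the arm holds its last target. There are 200 camera calls.

## Working session

There is one attempt and no reset: what is moved stays moved. The work goes in short steps, Python scripts to look and compute and a tool call to move; the robot and the scene stay as the last step left them, time stands still between calls to the robot, and variables do not carry over. Pictures are saved under pics/ and viewed, at most 10 in all, crops included, and the job is handed in when it is done.

Besides the shell and the picture viewer there is one more tool, called after "Emit:" as name(argument=value, ...) on one line, values as JSON. servo_tool: Moves the arm, as the interface text tells. Its arguments: {"type":"object","properties":{"moves":{"type":"array"}},"required":["moves"]}

```bash
mkdir -p pics; cat > h.py <<'E'
from plant import manip
import numpy as np, cv2, json
def grab(n,f):
    g=manip.grab_frame(n); cv2.imwrite('pics/'+f+'.png',g['image'])
    np.savez('pics/'+f+'.npz',mtx=g['mtx'],eye=g['eye'],rotation=g['rotation'])
    return g
def load(f): return dict(np.load('pics/'+f+'.npz'))
def ray(g,u,v):
    d=np.array(g['rotation'])@np.linalg.inv(g['mtx'])@np.array([u,v,1.]); return np.array(g['eye']),d
def atz(g,u,v,z):
    e,d=ray(g,u,v); return e+d*(z-e[2])/d[2]
def proj(g,p):
    c=np.array(g['mtx'])@np.array(g['rotation']).T@(np.array(p)-g['eye']); return c[:2]/c[2]
E
python3 - <<'E'
from h import *
for n in('scene','side'):
    g=grab(n,n+'0'); print(n,g['eye'],g['rotation'],g['mtx'][0][0])
s=manip.state(); print(s['time'],s['tool_pos'],s['tool_rot'],manip.tcp_to_tips)
E
```

```text
scene [1.17645623 0.41703414 1.16880642] [-0.14674019  0.46330984  0.83090617 -0.27093588] 448.98124272412826
side [0.19898396 0.866506   1.04407612] [ 0.07855132 -0.16308602  0.90519569 -0.38451709] 401.8145731783797
0.1 [ 0.17789638 -0.59859003  0.24417393] [-9.33282704e-04  9.89594707e-01  1.43879967e-01 -1.13698575e-05] 0.014
```

View pics/scene0.png

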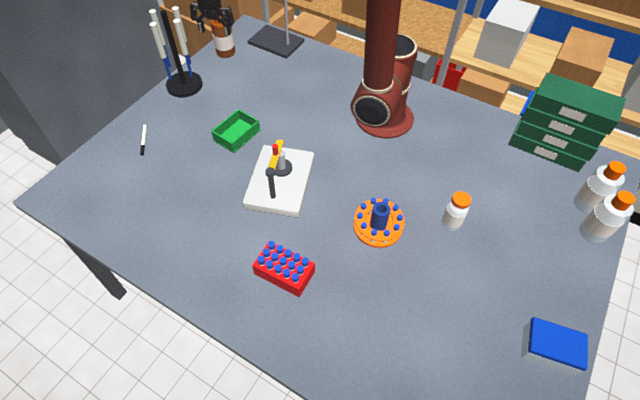

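View pics/side0.png

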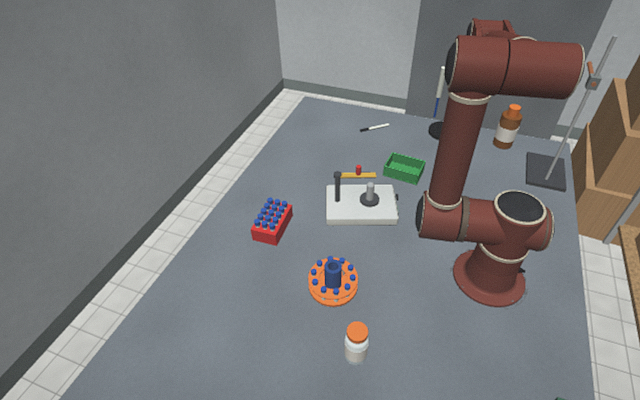

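The scene view shows the mixer at about (280,180), the carousel hub at about (380,212), the rack at (283,267) and the jar at (457,211). In the side view the shaft is at about (370,190) and the hub at (333,270). I'll enlarge both views.

```bash
sed -i "s/^def ray/from scipy.spatial.transform import Rotation as R\ndef M(g): return R.from_quat(np.array(g['rotation']),scalar_first=True).as_matrix()\ndef ray/; s/np.array(g\['rotation'\])@/M(g)@/; s/np.array(g\['rotation'\]).T/M(g).T/" h.py
python3 - <<'E'
from h import *
a=cv2.imread('pics/scene0.png')[130:255,235:415]; b=cv2.imread('pics/side0.png')[155:310,300:410]
a=cv2.resize(a,None,fx=4,fy=4,interpolation=cv2.INTER_CUBIC)
b=cv2.resize(b,None,fx=3.8,fy=3.8,interpolation=cv2.INTER_CUBIC)
cv2.imwrite('pics/ca.png',a);cv2.imwrite('pics/cb.png',b);print(a.shape,b.shape)
E
```

```text
(500, 720, 3) (589, 418, 3)
```

View pics/ca.png

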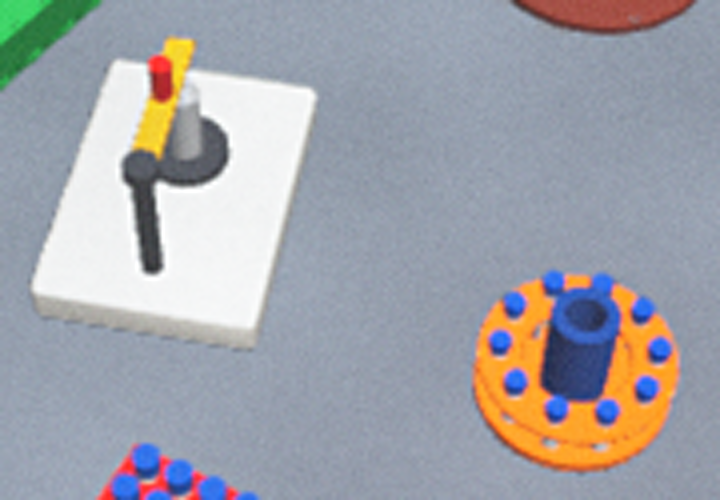

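View pics/cb.png

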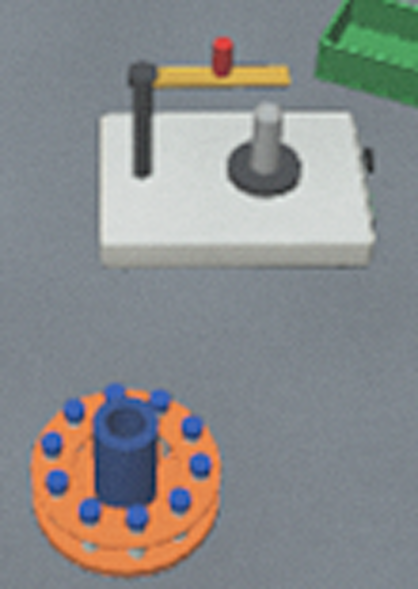

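Readings in ca, as (x,y) in the crop: hub top (585,314), shaft tip (189,90), knob top (160,62), post foot (152,266). In cb: hub top (127,421), shaft tip (267,107), knob top (223,43), post foot (142,173).

```bash
python3 - <<'E'
from h import *
a,b=load('scene0'),load('side0')
A=lambda p:(235+p[0]/4,130+p[1]/4); B=lambda p:(300+p[0]/3.8,155+p[1]/3.8)
def tri(p,q):
    e1,d1=ray(a,*A(p)); e2,d2=ray(b,*B(q))
    s=np.linalg.lstsq(np.c_[d1,-d2],e2-e1,rcond=None)[0]; return (e1+s[0]*d1+e2+s[1]*d2)/2
for n,p,q,z in [('hub',(585,314),(127,421),.1),('shaft',(189,90),(267,107),.132),('knob',(160,62),(223,43),.202),('post',(152,266),(142,173),.045)]:
    print(n,atz(a,*A(p),z).round(4),atz(b,*B(q),z).round(4),tri(p,q).round(4))
print(atz(a,*A((179,45)),.166).round(4), 'armtip'); print(atz(a,*A((141,160)),.17).round(4),'posttop')
E
```

```text
hub [0.4432 0.1957 0.1   ] [0.4391 0.1952 0.1   ] [0.4403 0.1941 0.0968]
shaft [ 0.436  -0.1518  0.132 ] [ 0.431  -0.1555  0.132 ] [ 0.4322 -0.1555  0.1292]
knob [ 0.4744 -0.1466  0.202 ] [ 0.4727 -0.1458  0.202 ] [ 0.4732 -0.1476  0.2004]
post [ 0.5405 -0.1221  0.045 ] [ 0.538 -0.122  0.045] [ 0.5389 -0.1237  0.0427]
[ 0.4263 -0.1651  0.166 ] armtip
[ 0.5372 -0.1228  0.17  ] posttop
```

The shaft is at about (0.433,-0.154), the hinge at (0.538,-0.122) and the knob at (0.4735,-0.146). Their separations match the given sizes, and the keeper is at about 0.05 rad. The tool's x axis already lines up with the mixer's x (about 16.5°). I'll go above the knob.

Emit:
servo_tool(moves=[[[37.5,-31.8,-2,0,0,0,40],[37.5,-31.8,-2,0,0,0,40],[37.5,-31.8,-2,0,0,0,40],[37.5,-31.8,0,0,0,0,40],[37.5,-31.8,0,0,0,0,40],[37.5,-31.8,0,0,0,0,40],[37.5,-31.8,0,0,0,0,40],[37.5,-31.8,0,0,0,0,40],[37.5,-31.8,0,0,0,0,40],[37.5,-31.8,0,0,0,0,40],[37.5,-31.8,0,0,0,0,40],[0,0,0,0,0,0,40]]])

```text
time: 1.6
tool_pos: [0.4746, -0.1438, 0.2508]
tool_rot: [-0.0, 0.989, 0.146, -0.0]
contact_force: [-0.2, 0.2, -0.4]
gripper_width: 0.466
grasp_force: 0.0
```

```bash
python3 - <<'E'
from h import *
g=grab('wrist','w1'); s=manip.state(); print(s['tool_pos'],s['tool_rot'],s['contact_force'],s['gripper_width'],g['eye'])
for n,p in [('knob',(.4735,-.146,.202)),('tip',(.433,-.154,.132)),('hinge',(.538,-.122,.17))]: print(n,proj(g,p))
E
```

```text
[ 0.47395294 -0.14507537  0.25073807] [-1.64784698e-04  9.89374540e-01  1.45388023e-01 -5.60710525e-04] [ 0.54538295  0.1745416  -0.1378392 ] 0.46667521344974777 [ 0.54248998 -0.12366296  0.379603  ]
knob [322.88810978 233.23116603]
tip [317.73617303 246.07148653]
hinge [316.6517142 121.4796426]
```

View pics/w1.png

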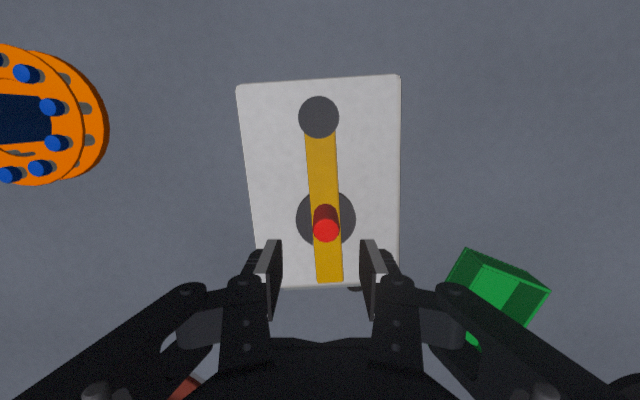

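The wrist view shows the knob top at about (326,230), the post top at (319,117), the seat flange centred near (326,218) and the pads on either side of the knob.

```bash
python3 - <<'E'
from h import *
g=load('w1')
k=atz(g,326,230,.202);h=atz(g,319,117,.17);f=atz(g,326,218,.055)
print(k,h,f,np.linalg.norm(k-h),np.degrees(np.arctan2(*(h-k)[1::-1])),np.degrees(np.arctan2(*(h-f)[1::-1])),np.linalg.norm((h-f)[:2]))
s=manip.state();Rt=R.from_quat(s['tool_rot'],scalar_first=True)
print(Rt.inv().apply(k-s['tool_pos'])*1e3,s['tool_pos'])
E
```

```text
[ 0.47620209 -0.14725348  0.202     ] [ 0.54127588 -0.12268028  0.17      ] [ 0.43551094 -0.16238935  0.055     ] 0.07656657411289598 20.687568941994936 20.578465593161127 0.11297359676390857
[ 1.57919787  2.75692264 48.73507385] [ 0.47395294 -0.14507537  0.25073807]
```

Emit:
servo_tool(moves=[[[1,2.5,15,0,0,0,40],[0,0,20,0,0,0,40],[0,0,15,0,0,0,40],[0,0,10,0,0,0,40],[0,0,0,0,0,0,25],[0,0,0,0,0,0,25],[0,0,0,0,0,0,25],[0,0,0,0,0,0,25]]])

```text
time: 2.65
tool_pos: [0.4758, -0.1485, 0.1919]
tool_rot: [0.0, 0.99, 0.144, 0.0]
contact_force: [-0.3, -0.4, 0.8]
gripper_width: 0.296
grasp_force: 0.0
```

Emit:
servo_tool(moves=[[[0.5,8.5,0,0,0,-7,25],[0.5,8.5,0,0,0,-7,25],[0.5,8.5,0,0,0,-7,25],[0.5,8.5,0,0,0,-7,25],[0.5,8.5,0,0,0,-7,25],[0.5,8.5,0,0,0,-7,25],[0.5,8.5,0,0,0,-7,25],[0.5,8.5,0,0,0,-7,25],[0.5,8.5,0,0,0,-7,25],[0.5,8.5,0,0,0,-7,25],[0.5,8.5,0,0,0,-7,25],[0,0,0,0,0,0,25]]])

```text
time: 4.15
tool_pos: [0.5469, -0.1983, 0.1914]
tool_rot: [0.0, 0.685, 0.728, 0.0]
contact_force: [0.6, -0.1, -0.3]
gripper_width: 0.293
grasp_force: 0.0
```

```bash
python3 - <<'E'
from h import *
g=grab('wrist','w2'); s=manip.state(); print(s['tool_pos'],s['tool_rot'],s['joint_pos'],s['contact_force'],s['gripper_width'])
a=grab('scene','scene2')['image'][120:245,235:415]
a=cv2.resize(a,None,fx=3,fy=3,interpolation=cv2.INTER_CUBIC)
cv2.imwrite('pics/c2.png',a)
E
```

```text
[ 0.54662531 -0.19833242  0.19141609] [ 8.55060501e-05  6.85542009e-01  7.28033067e-01 -2.23151495e-05] [-4.75968993e-01 -1.11609662e-02  1.76902265e+00 -9.16595847e-05
  1.38357890e+00 -5.36052415e-01] [0.54070584 0.37181305 0.19136145] 0.2956538843710409
```

View pics/w2.png

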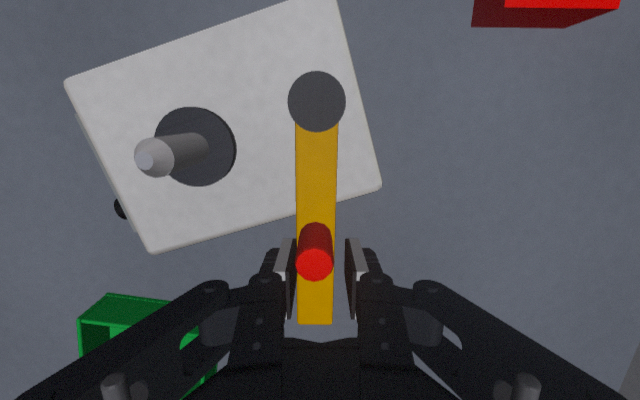

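The keeper is swung to about 1.35 rad, with the knob still between the pads. The shaft tip is at (145,161), the seat flange centre at (195,146) and the post top at (316,101).

```bash
python3 - <<'E'
from h import *
g=load('w2')
print(atz(g,145,161,.132),atz(g,195,146,.055),atz(g,316,101,.17))
s=manip.state();Rt=R.from_quat(s['tool_rot'],scalar_first=True)
print(Rt.inv().apply(np.array([.4405,.195,.25])-s['tool_pos'])*1e3, Rt.as_matrix()[:,0])
E
```

```text
[ 0.43403248 -0.16285015  0.132     ] [ 0.4345987  -0.16075147  0.055     ] [ 0.54090839 -0.12176824  0.17      ]
[398.98125605 -82.10935925 -58.65506629] [-6.01751192e-02  9.98187819e-01 -1.83396882e-04]
```

Emit:
servo_tool(moves=[[[0,0,-20,0,0,0,40],[0,0,-40,0,0,0,60],[25,-5,0,0,0,0,85],[45,-10,0,0,0,0,85],[50,-10,0,0,0,0,85],[50,-10,0,0,0,0,85],[50,-10,0,0,0,0,85],[50,-10,0,0,0,0,85],[50,-10,0,0,0,0,85],[49,-10,0,0,0,0,85],[30,-7,0,0,0,0,85],[0,0,0,0,0,0,85]]])

```text
time: 5.75
tool_pos: [0.4388, 0.1965, 0.2516]
tool_rot: [0.0, 0.684, 0.73, 0.0]
contact_force: [-0.2, 0.0, -0.3]
gripper_width: 0.995
grasp_force: 0.0
```

```bash
python3 - <<'E'
from h import *
g=grab('wrist','w3'); s=manip.state(); print(s['tool_pos'],s['tool_rot'],s['gripper_width'])
print(proj(g,(.4405,.195,.1)))
E
```

```text
[0.43927084 0.19544433 0.25156132] [2.73972213e-04 6.84186317e-01 7.29307211e-01 2.61400826e-05] 0.9958339122739794
[321.18542247 192.49229592]
```

View pics/w3.png

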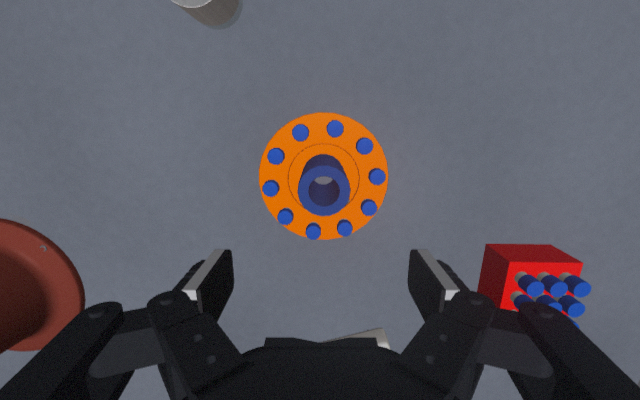

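The hub's top ring is centred at about (324,190), roughly 1 mm per pixel. The rack and jar are clear of the fingers.

```bash
python3 - <<'E'
from h import *
g=load('w3'); s=manip.state();Rt=R.from_quat(s['tool_rot'],scalar_first=True)
h=atz(g,324,190,.1); print(h,Rt.inv().apply(h-s['tool_pos'])*1e3)
E
```

```text
[0.44305889 0.19767349 0.1       ] [  2.03817235   3.85991162 151.56219143]
```

Emit:
servo_tool(moves=[[[2,4,20,0,0,0,85],[0,0,40,0,0,0,85],[0,0,40,0,0,0,85],[0,0,35,0,0,0,85],[0,0,20,0,0,0,85],[0,0,13.5,0,0,0,85],[0,0,0,0,0,0,45],[0,0,0,0,0,0,45],[0,0,0,0,0,0,45],[0,0,0,0,0,0,45],[0,0,0,0,0,0,45],[0,0,0,0,0,0,45]]])

```text
time: 7.3
tool_pos: [0.445, 0.1973, 0.0844]
tool_rot: [0.001, 0.685, 0.729, 0.001]
contact_force: [0.2, -1.1, 5.1]
gripper_width: 0.586
grasp_force: 63.5
```

Emit:
servo_tool(moves=[[[0,0,-5,0,0,0,45],[0,0,-15,0,0,0,45],[0,0,-30,0,0,0,45],[0,0,-35,0,0,0,45],[0,0,-35,0,0,0,45],[0,0,-25,0,0,0,45],[0,0,-15,0,0,0,45],[0,0,0,0,0,0,45]]])

```text
time: 8.3
tool_pos: [0.4442, 0.1972, 0.2439]
tool_rot: [0.001, 0.685, 0.729, 0.001]
contact_force: [0.4, -0.9, -4.7]
gripper_width: 0.589
grasp_force: 63.3
```

Emit:
servo_tool(moves=[[[-15,-2,0,0,0,0,45],[-30,-3,0,0,0,0,45],[-35,-3.5,0,0,0,0,45],[-35,-3.5,0,0,0,0,45],[-35,-3.5,0,0,0,0,45],[-35,-3.5,0,0,0,0,45],[-35,-3.5,0,0,0,0,45],[-35,-3,0,0,0,0,45],[-35,-3,0,0,0,0,45],[-30,-2.5,0,0,0,0,45],[-20,-2.5,0,0,0,0,45],[0,0,0,0,0,0,45]]])

```text
time: 9.8
tool_pos: [0.4301, -0.1455, 0.2411]
tool_rot: [-0.002, 0.686, 0.728, -0.001]
contact_force: [0.2, 0.4, -4.2]
gripper_width: 0.585
grasp_force: 63.3
```

```bash
python3 - <<'E'
from h import *
s=manip.state(); print(s['tool_pos'],s['tool_rot'],s['contact_force'],s['gripper_width'])
w=grab('wrist','w4'); a=grab('scene','scene4'); b=grab('side','side4')
def crop(im,u,v,w,h,f): 
    u=int(u);v=int(v); return cv2.resize(im[v-h:v+h,u-w:u+w],None,fx=f,fy=f,interpolation=cv2.INTER_CUBIC)
p=(.434,-.14,.17)
ua,ub,uw=proj(a,p),proj(b,p),proj(w,(*s['tool_pos'][:2],.26))
print(ua.astype(int),ub.astype(int),uw)
A=crop(a['image'],*ua,50,55,4);B=crop(b['image'],*ub,50,55,4)
cv2.imwrite('pics/c4.png',np.hstack([A,B]))
E
```

```text
[ 0.43011629 -0.14549992  0.24107441] [-1.54234323e-03  6.85982212e-01  7.27616441e-01 -5.83335607e-04] [ 0.17684087  0.3550081  -4.15170191] 0.5853487601639944
[285 145] [368 177] [317.97725925 288.77744622]
```

View pics/c4.png

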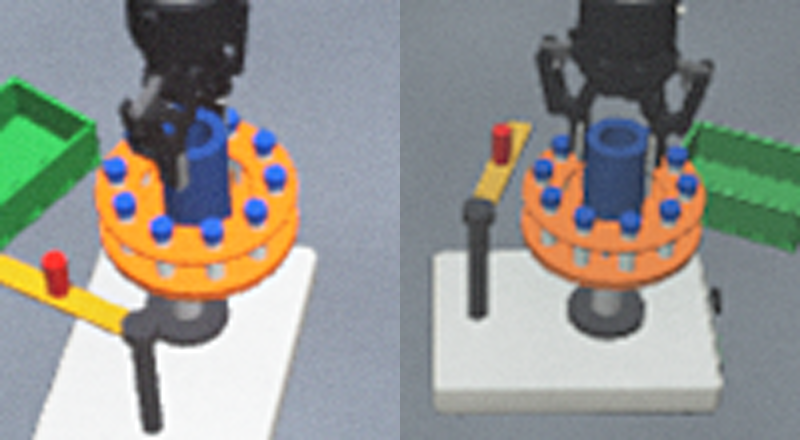

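View pics/w4.png

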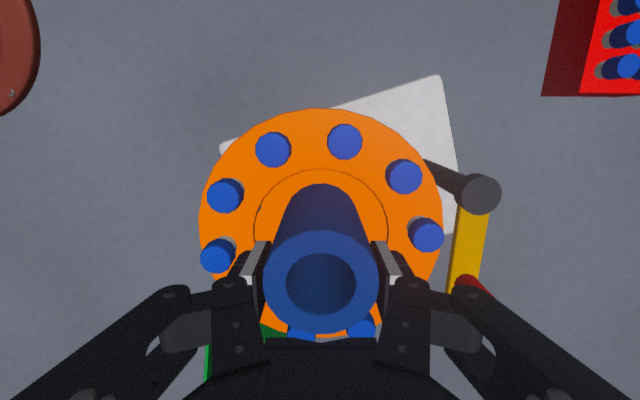

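The wrist view shows the bore centre at about (321,284) on the raised hub. In the side crop the flange centre is at (606,311), and in the scene crop its sides are at 146 and 228. The keeper is well clear. Next I'll work out the remaining offset.

```bash
python3 - <<'E'
from h import *
w,a,b=load('w4'),load('scene4'),load('side4'); s=manip.state();Rt=R.from_quat(s['tool_rot'],scalar_first=True)
h=atz(w,321,283,.2567); print('bore',h)
print('flange side',atz(b,318+206/4,122+311/4,.055),'hub side',atz(b,318+218/4,122+134/4,.2567))
print('scene flange',atz(a,235+187/4,90+312/4,.055),'hub scene',atz(a,235+203/4,90+130/4,.2567))
for S in [(.434,-.162)]:print(Rt.inv().apply(np.array([*S,.2567])-h)*1e3)
# tool-axis tilt and flange fit in w2
print(Rt.as_matrix()[:,2])
E
```

```text
bore [ 0.43133368 -0.14468769  0.2567    ]
flange side [ 0.42837904 -0.15462714  0.055     ] hub side [ 0.42956906 -0.14743667  0.2567    ]
scene flange [ 0.43733844 -0.15809183  0.055     ] hub scene [ 0.42454964 -0.13883995  0.2567    ]
[-17.44412652   1.58978143  -0.02286792]
[-0.00150695  0.00108882 -0.99999827]
```

Emit:
servo_tool(moves=[[[-9,1,0,0,0,0,45],[-8.3,1,0,0,0,0,45],[0,0,0,0,0,0,45],[0,0,10,0,0,0,45],[0,0,10,0,0,0,45],[0,0,4,0,0,0,45],[0,0,4,0,0,0,45],[0,0,0,0,0,0,45]]])

```text
time: 10.95
tool_pos: [0.4344, -0.1614, 0.2145]
tool_rot: [-0.0, 0.685, 0.729, -0.0]
contact_force: [-0.6, -0.1, -3.7]
gripper_width: 0.589
grasp_force: 63.3
```

Emit:
servo_tool(moves=[[[0,0,2,0,0,0,45],[0,0,2,0,0,0,45],[0,0,2,0,0,0,45],[0,0,0,0,0,0,45]]])

```text
time: 11.45
tool_pos: [0.4344, -0.1614, 0.2086]
tool_rot: [-0.0, 0.685, 0.729, -0.0]
contact_force: [0.0, 0.3, -3.5]
gripper_width: 0.583
grasp_force: 63.3
```

Emit:
servo_tool(moves=[[[0,0,2,0,0,0,45],[0,0,2,0,0,0,45],[0,0,0,0,0,0,45]]])

```text
time: 11.82
tool_pos: [0.4344, -0.1615, 0.2046]
tool_rot: [-0.0, 0.685, 0.729, -0.0]
contact_force: [-0.1, -0.3, -4.3]
gripper_width: 0.586
grasp_force: 63.3
```

Emit:
servo_tool(moves=[[[0,0,2,0,0,0,45],[0,0,2,0,0,0,45],[0,0,0,0,0,0,45]]])

```text
time: 12.2
tool_pos: [0.4342, -0.1615, 0.2003]
tool_rot: [-0.0, 0.685, 0.729, -0.0]
contact_force: [-1.0, -0.2, -4.3]
gripper_width: 0.586
grasp_force: 63.3
```

Emit:
servo_tool(moves=[[[0,0,3,0,0,0,45],[0,0,3,0,0,0,45],[0,0,3,0,0,0,45],[0,0,0,0,0,0,45]]])

```text
time: 12.7
tool_pos: [0.4342, -0.1614, 0.1911]
tool_rot: [-0.0, 0.685, 0.729, -0.0]
contact_force: [-2.6, -1.6, -4.0]
gripper_width: 0.592
grasp_force: 63.4
```

Emit:
servo_tool(moves=[[[-0.3,-0.5,3,0,0,0,45],[0,0,4,0,0,0,45],[0,0,4,0,0,0,45],[0,0,4,0,0,0,45],[0,0,4,0,0,0,45],[0,0,0,0,0,0,45]]])

```text
time: 13.45
tool_pos: [0.434, -0.1616, 0.172]
tool_rot: [-0.0, 0.685, 0.729, 0.0]
contact_force: [-0.5, -0.8, -6.0]
gripper_width: 0.586
grasp_force: 63.3
```

Emit:
servo_tool(moves=[[[0,0,4,0,0,0,45],[0,0,4,0,0,0,45],[0,0,4,0,0,0,45],[0,0,4,0,0,0,45],[0,0,4,0,0,0,45],[0,0,4,0,0,0,45],[0,0,3,0,0,0,45],[0,0,2,0,0,0,45],[0,0,0,0,0,0,45]]])

```text
time: 14.58
tool_pos: [0.434, -0.1617, 0.1434]
tool_rot: [-0.0, 0.685, 0.729, 0.0]
contact_force: [-2.5, -0.5, -3.8]
gripper_width: 0.589
grasp_force: 63.2
```

Emit:
servo_tool(moves=[[[0,0,1,0,0,0,45],[0,0,1,0,0,0,45],[0,0,1,0,0,0,45],[0,0,0,0,0,0,45]]])

```text
time: 15.08
tool_pos: [0.434, -0.1618, 0.1407]
tool_rot: [0.0, 0.685, 0.729, -0.0]
contact_force: [-4.1, -0.6, -1.9]
gripper_width: 0.586
grasp_force: 63.5
```

Emit:
servo_tool(moves=[[[0,-0.4,0.7,0,0,0,45],[0,0,0.7,0,0,0,45],[0,0,0,0,0,0,45]]])

```text
time: 15.45
tool_pos: [0.4339, -0.1619, 0.1395]
tool_rot: [0.0, 0.685, 0.729, 0.0]
contact_force: [-2.0, -1.1, -2.7]
gripper_width: 0.586
grasp_force: 63.5
```

Emit:
servo_tool(moves=[[[0,0,0.7,0,0,0,45],[0,0,0.7,0,0,0,45],[0,0,0,0,0,0,45]]])

```text
time: 15.82
tool_pos: [0.434, -0.162, 0.1394]
tool_rot: [0.0, 0.685, 0.729, 0.0]
contact_force: [-5.3, 0.5, 5.5]
gripper_width: 0.587
grasp_force: 64.2
```

Emit:
servo_tool(moves=[[[0,0,0.7,0,0,0,45],[0,0,0.7,0,0,0,45],[0,0,0,0,0,0,45]]])

```text
time: 16.2
tool_pos: [0.434, -0.162, 0.1394]
tool_rot: [0.0, 0.685, 0.729, -0.0]
contact_force: [-9.7, 3.4, 12.5]
gripper_width: 0.588
grasp_force: 64.9
```

The carousel seated at TCP z 0.1394, exactly where predicted. I'll release it, rise and return over the knob.

Emit:
servo_tool(moves=[[[0,0,-1.5,0,0,0,48],[0,0,0,0,0,0,60],[0,0,0,0,0,0,85],[0,0,0,0,0,0,85],[0,0,0,0,0,0,85],[0,0,-10,0,0,0,85],[0,0,-25,0,0,0,85],[0,0,-35,0,0,0,85],[0,0,-35,0,0,0,85],[0,0,-10,0,0,0,60],[0,0,0,0,0,0,42],[0,0,0,0,0,0,42]]])

```text
time: 17.7
tool_pos: [0.4329, -0.1614, 0.2512]
tool_rot: [-0.001, 0.685, 0.729, -0.0]
contact_force: [-0.0, -0.0, -0.4]
gripper_width: 0.496
grasp_force: 0.0
```

```bash
python3 - <<'E'
from h import *
g=load('w2'); s=manip.state();Rt=R.from_quat(s['tool_rot'],scalar_first=True)
k=atz(g,315,264,.202); k[2]=.25; print(k,s['tool_pos'],s['contact_force'],Rt.inv().apply(k-s['tool_pos'])*1e3)
g=grab('wrist','w5'); im=g['image'].astype(int)
def cen(m):
    n,l,st,c=cv2.connectedComponentsWithStats(m.astype('uint8')); return [(st[i].tolist(),c[i].round(1)) for i in range(1,n) if st[i][4]>300]
r=(im[...,2]>120)&(im[...,1]<60)&(im[...,0]<60); print('red',cen(r))
print('pred',proj(g,(*k[:2],.202)), 'hub pred',proj(g,(.434,-.162,.155)))
c=np.hstack([g['image']]); cv2.imwrite('pics/w5.png',c)
E
```

```text
[ 0.54499065 -0.19126928  0.25      ] [ 0.43291644 -0.1614391   0.25118746] [-0.02919276 -0.03172261 -0.38664433] [-36.6999976  110.01940594   0.84860861]
red [([572, 0, 68, 79, 2423], array([602.5,  45.4])), ([469, 268, 24, 24, 434], array([480.6, 280.1]))]
pred [482.49297018 280.97012704] hub pred [320.89667018 208.66990129]
```

View pics/w5.png

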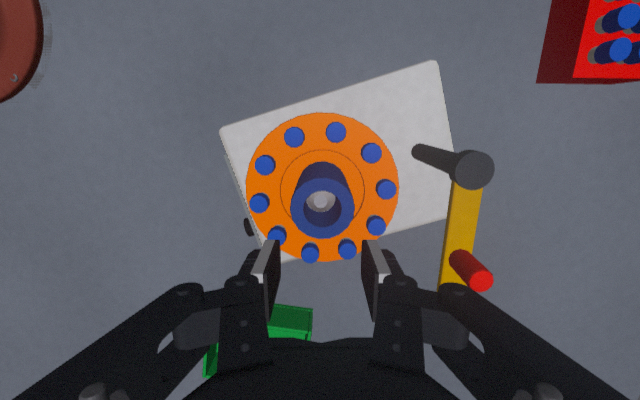

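The carousel sits on the shaft with the shaft tip showing in the bore at (320,201). The knob is at (481,280), within 2 px of the prediction.

Emit:
servo_tool(moves=[[[-12,37,0,0,0,0,42],[-13,37,0,0,0,0,42],[-12,36,0,0,0,0,42],[0,0,10,0,0,0,42],[0,0,25,0,0,0,42],[0,0,20,0,0,0,42],[0,0,5,0,0,0,42],[0,0,0,0,0,0,25],[0,0,0,0,0,0,25],[0,0,0,0,0,0,25],[0,0,0,0,0,0,25]]])

```text
time: 19.12
tool_pos: [0.546, -0.1921, 0.1938]
tool_rot: [0.001, 0.685, 0.729, 0.0]
contact_force: [0.1, 0.7, -0.6]
gripper_width: 0.292
grasp_force: 0.0
```

Emit:
servo_tool(moves=[[[0.5,-8.5,0,0,0,7,25],[0.5,-8.5,0,0,0,7,25],[0.5,-8.5,0,0,0,7,25],[0.5,-8.5,0,0,0,7,25],[0.5,-8.5,0,0,0,7,25],[0.5,-8.5,0,0,0,7,25],[0.5,-8.5,0,0,0,7,25],[0.5,-8.5,0,0,0,7,25],[0.5,-8.5,0,0,0,7,25],[0.3,-5,0,0,0,4,25],[0,0,0,0,0,0,25]]])

```text
time: 20.5
tool_pos: [0.479, -0.1534, 0.1934]
tool_rot: [0.0, 0.973, 0.23, 0.0]
contact_force: [-1.4, 0.1, -0.4]
gripper_width: 0.292
grasp_force: 0.0
```

Emit:
servo_tool(moves=[[[0.2,-3,0,0,0,2.5,25],[0.2,-3,0,0,0,2.5,25],[0,-2,0,0,0,1,25],[0,0,0,0,0,0,25]]])

```text
time: 21.0
tool_pos: [0.4762, -0.1461, 0.1932]
tool_rot: [0.0, 0.984, 0.179, 0.0]
contact_force: [-0.1, -1.5, -0.9]
gripper_width: 0.289
grasp_force: 0.3
```

Emit:
servo_tool(moves=[[[0,-1.5,0,0,0,0,25],[0,-1.5,0,0,0,0,25],[0,0,0,0,0,0,25]]])

```text
time: 21.38
tool_pos: [0.475, -0.1431, 0.1931]
tool_rot: [-0.0, 0.984, 0.178, 0.0]
contact_force: [0.6, 0.4, -0.1]
gripper_width: 0.292
grasp_force: 0.2
```

Emit:
servo_tool(moves=[[[0,-1.5,0,0,0,0,25],[0,-1.5,0,0,0,0,25],[0,0,0,0,0,0,25]]])

```text
time: 21.75
tool_pos: [0.4747, -0.1424, 0.1931]
tool_rot: [0.003, 0.984, 0.178, 0.001]
contact_force: [4.0, -9.4, -3.8]
gripper_width: 0.292
grasp_force: 4.9
```

Emit:
servo_tool(moves=[[[0,-1,0,0,0,0,25],[0,-1,0,0,0,0,25],[0,0,0,0,0,0,25]]])

```text
time: 22.12
tool_pos: [0.4746, -0.1422, 0.1932]
tool_rot: [0.005, 0.984, 0.178, 0.002]
contact_force: [6.9, -15.8, -6.9]
gripper_width: 0.296
grasp_force: 8.3
```

The keeper is against its stop. I'll centre the cage, open and rise.

Emit:
servo_tool(moves=[[[0,3.5,0,0,0,0,25],[0,3.5,0,0,0,0,25],[0,0,0,0,0,0,42],[0,0,0,0,0,0,42],[0,0,0,0,0,0,42],[0,0,-15,0,0,0,42],[0,0,-30,0,0,0,42],[0,0,-35,0,0,0,42],[0,0,0,0,0,0,42]]])

```text
time: 23.25
tool_pos: [0.4775, -0.1459, 0.2782]
tool_rot: [0.002, 0.984, 0.178, 0.003]
contact_force: [0.1, -0.4, 0.5]
gripper_width: 0.492
grasp_force: 0.0
```

```bash
python3 - <<'E'
from h import *
g=grab('wrist','w6'); im=g['image'].astype(int); s=manip.state(); print(s['time'],s['tool_pos'],s['contact_force'])
def cen(m):
    n,l,st,c=cv2.connectedComponentsWithStats(m.astype('uint8')); return [(st[i].tolist(),c[i]) for i in range(1,n) if st[i][4]>100]
r=(im[...,2]>120)&(im[...,1]<60)&(im[...,0]<60)
for st,c in cen(r): print(st,c)
y=(im[...,2]>150)&(im[...,1]>110)&(im[...,0]<90)&(im[...,1]/im[...,2].clip(1)>.65)
for st,c in cen(y): print('y',st,c)
v,u=np.nonzero(y); P=np.array([atz(g,a,b,.166)[:2] for a,b in zip(u[::5],v[::5])]); h=np.array([.541,-.1222]); 
d=np.linalg.svd(P-P.mean(0))[2][0] if len(P)<4000 else None; print('arm dir deg',np.degrees(np.arctan2(*(d*np.sign(d[0]))[::-1])), P.mean(0))
E
```

```text
23.3 [ 0.47659572 -0.14546722  0.2758064 ] [-0.29739067  0.16396824 -0.57545396]
[308, 203, 23, 27, 415] [318.37590361 218.22409639]
y [306, 134, 27, 85, 1639] [319.06833435 169.03965833]
y [307, 220, 25, 49, 953] [319.22770199 247.92549843]
arm dir deg 21.214271840313334 [ 0.48065427 -0.14461535]
```

```bash
python3 -c "
from plant import manip; print(manip.job_done())"
```

```text
the job is handed in; nothing more can be done
None
```

I handed the job in at about 23 s with the carousel seated on the shaft, the keeper arm closed against its stop over the hub, and the gripper clear of everything; the hand-in did not report the verdict.

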